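# Lower the ratchet arm of the board press

## Task

Bring the pin head of the board press down onto the circuit board and lock it there, using only presses and pushes of the fingertips: press the pawl's tail fully down so that its nose lifts clear of the toothed wheel, push the arm down by its cross handle until the pins rest on the board, then press the pawl's nose fully back in between the teeth. Do not raise the arm, do not lift or shift the board, and leave everything else on the bench where it is.

Things in the scene. Friction and masses are not known exactly. Their poses are not given: they have to be found in the camera images.
- press: Board press fixed to the bench, pose varies. Base plate 130 (x) by 285 (y) by 15 mm, y from -172 to +113 mm. Origin on the bench directly below the arm's hinge, z up; the arm points to its -y, the pawl's tail to its +y, all in its plane x = 0. Steel cheek plates at x = +-12 to 18 mm stand 92 mm high at the hinge (y +-25 mm) and 135 mm high at the pawl's pivot (y 44 to 66 mm).
- swing (a joint): Arm angle above level, rad: 0 = level, pins resting on the board (stop at -0.03); starts at 0.58 to 0.70, stop at 0.90. Stiff hinge: the arm stays where it is left, and takes 2 to 4 N at the handle to push down. With the pawl in, it has only 0.07 rad of play either way about 0, 0.32 or 0.64, then a tooth stops it. Hinge line: x of the press through swing_hinge.
- handle (a point): Centre of the arm's cross handle: black rubber bar, 22 mm in diameter, 80 mm long, parallel to the press's x axis, 200 mm from the hinge line. The grey arm (14 mm wide, 16 mm high) meets its middle from the hinge side. This point is 80 mm above the bench when the arm is level, about 200 mm at the start.
- swing_hinge (a point): Arm hinge, 80 mm above the press's origin. The steel wheel on it has a tip radius of 50 mm; its raked teeth are 0.32 rad apart.
- pawl (a joint): Pawl angle in rad: 0 = nose fully in between the teeth (hard stop, the start), 0.32 = tail fully down, nose lifted 17 mm and clear of the teeth (hard stop). Stiff pivot: it stays where it is left; it takes about 2 to 3 N on either pad to turn it. The nose is clear of the teeth above about 0.15.
- tail_pad (a point): Centre of the top face of the pawl's tail pad, a steel thumb pad 36 (x) by 28 (y) by 6 mm, 50 mm towards +y and 24 mm above the pawl's pivot; 149 mm above the bench at joint 0, about 16 mm lower when fully pressed. Press it down from above to free the pawl.
- nose_pad (a point): Centre of the top face of the pawl's nose pad, a steel thumb pad 30 (x) by 24 (y) by 6 mm, straight above the nose, 55 mm towards -y and 24 mm above the pawl's pivot (so above the wheel); 149 mm above the bench at joint 0, about 17 mm higher when the pawl is free. Press it down from above to put the pawl back in.
- pawl_hinge (a point): Pawl pivot, 55 mm towards the press's +y and 125 mm above its origin; parallel to the arm's hinge.
- board: Loose green circuit board, 70 (x) by 60 (y) by 3 mm, lying in the press's shallow black nest under the pin head; origin at the centre of its underside, 30 mm above the bench.
- spool: Loose solder-wire spool standing on the bench beside the press, diameter 56, height 38 mm; origin at the centre of its underside. Leave alone.
- screwdriver: Loose screwdriver lying on the robot's side of the press, 170 mm long; origin near its middle, its x axis along the blade. Leave alone.
- jar: Loose amber flux jar, diameter 44, height 52 mm, beside the press; origin at the centre of its underside. Leave alone.
- spare: Loose spare circuit board lying on the bench beside the press, 55 by 85 mm, 13 mm high over its connector; origin at the centre of its underside. Leave alone.
- meter: Loose grey multimeter lying on the bench, 85 by 165 by 46 mm high; origin at the centre of its underside. Leave alone.
- partsbin: Loose red open parts bin, 110 by 160 by 60 mm high; origin at the centre of its underside. Leave alone.
- cup: Loose white mug, diameter 76, height 85 mm; origin at the centre of its underside. Leave alone.
Not all that is in view belongs to the job. Leave any blue, orange or red look-alike of the board alone.

How it is judged:
On the way, in this order (a step that is already met when the one before it is completed fails the run):
1. the pawl is pressed free of the teeth while the arm is still up (value of joint pawl above 0.22 rad and value of joint swing above 0.5 rad), for 0.2 s.
2. the arm is pushed down past the teeth until the pins rest on the board, the pawl still free (value of joint swing below 0.04 rad and value of joint pawl above 0.15 rad), for 0.2 s.
3. the pawl is pressed back in between the teeth, the arm still down (value of joint pawl below 0.07 rad and value of joint swing below 0.04 rad), for 0.2 s.
At the end, for the whole second after the job is handed in: The arm is down and at rest (less than 0.04 rad above level, pins on the board), the pawl is in between the teeth (below 0.07 rad), and the board still lies in its nest within 10 mm of where it was (all of step 3 and distance of board from where it was at the start of the episode below 0.01 m and linear speed of board below 0.02 m/s and velocity of joint swing between -0.05 and 0.05 rad/s); the robot touches nothing.
It fails at once if the arm is raised instead of pushed down (value of joint swing above 0.8 rad).
It fails at once if the circuit board is lifted or shifted by more than 10 mm (distance of board from where it was at the start of the episode above 0.01 m).
It fails at once if something lying beside the press or elsewhere on the bench is shifted or lifted by more than 25 mm (distance of any of spool, screwdriver, jar, spare, meter, partsbin, cup from where it was at the start of the episode above 0.025 m).
It also fails if it takes over 48 s, if anything falls off the work surface, if the arm or the gripper's body presses on something with over 40 N, if the wrist force passes 120 N, or if a joint passes its speed limit or range.

## Robot

A 7-joint arm with a two-finger parallel gripper is mounted at the origin on the work surface. World frame = base frame: x ahead of the robot, y to its left, z up, the work surface at z = 0. Lengths are in m, angles in rad, forces in N, time in s.
With the tool pointing down it reaches from about 0.425 to 0.875 m from the base axis. Payload 4.7 kg.
Tool frame: the origin (TCP) lies at the very end of the fingers, on their centre line; the grasp point (between the pads) lies 19 mm behind it; z points along the fingers, y is the direction in which the jaws open and shut (so a half turn about z gives the same grasp; the last joint's range is limited). The gripper opens to 87 mm and grips with 3 to 60 N. Pads are 19 mm wide; open, the fingers measure 117 mm over their backs; the gripper's body (75 mm by 190 mm) begins 51 mm behind the grasp point.
Start: joints at [-1.166, 0.321, -0.07, 1.45, 0.023, 1.371, -0.057], TCP at [0.248, 0.601, 0.223] pointing down, gripper open.
Joint ranges: [-2.86, 2.86], [-0.3, 2.09], [-1.38, 1.24], [0.06, 2.45], [-1.56, 4.7], [0.09, 2.05], [-2.69, 2.69]. Speed limits (rad/s): [2.57, 2.57, 3.14, 3.14, 3.14, 3.14, 3.14].

## Interface

Orientations are given as a rotation vector (axis times angle).
In Python, from bench import * gives the robot as it stands.
- The arm moves only by the shell command python3 -m jog 'ROWS' [OPENING] [FORCE]. ROWS is JSON, a list of rows, each a list of 4 numbers: the shift along the world's x, y, z in mm, then the turn about the world's z in rad. In form: [[x, y, z, twist], ...]. A call has exactly 8 rows; each row is the pose to reach, as a shift and turn from the pose commanded when the call began; what a row does not reach only later rows make up. A row lasts 1/8 s, in which the tool goes at most 62.5 mm and 10.7 degrees, less where a joint would pass 70% of its speed; a pose out of reach is approached as far as the arm can. A call with a gripper value outside its range is refused whole. OPENING is the opening, from -1 (shut) to 1 (fully open), set as the call begins (- or left out, the last holds). The fingers move at their own pace and stop on an object; FORCE is the grip in N (left out, the last holds). Time passes only in rows, so rows that repeat a pose let the fingers close, or fill a call up. It gives the time, the measured TCP pose, the force and the opening at its end, in the units of the state.
- get_state(): the state, without advancing time (a new reading comes with each control period).
- get_image(name): name is "side" or "top" or "wrist"; returns a dict with "image" (400x640x3 uint8, red, green, blue), "fx", "fy", "cx", "cy" (pixels), "D" ([k1, k2, p1, p2, k3] as OpenCV has them; the pictures are not rectified), "position" and "rotation" of the camera in the world; the wrist camera has in their place "tool_from_camera" (4x4, takes a point from camera to tool coordinates, whose origin is the TCP and whose axes are the flange's). Camera axes: x right, y down, z forward; pixel columns grow to the right and rows downward; lengths in m; the calibration is good to about 2 mm. A picture is of the moment at which its call begins: read the wrist's pose just before it. There is no depth.
- close_job(): hands the job in, once; it reports no verdict.
The state is a dict: "time": time; "joint_positions": joint angles; "qd": joint speeds; "joint_torque": joint torques, N m; "position": TCP position; "tool_rot": TCP orientation; "ft_force": force on the tool from outside, world axes, zero at the start; "torque": the same for the moment, N m; "grip_width": opening from 0.0 (shut) to 1.0 (fully open).
Only numpy, scipy, OpenCV 4.12 (cv2) and the standard library are available. Lean on these libraries where they do the work, as an engineer would, in place of code of your own. Each camera call takes 0.05 s, during which the arm holds its last target. There are 200 camera calls.

## Working session

There is one attempt and no reset: what is moved stays moved. The work goes in short steps, Python scripts to look and compute and a shell command to move; the robot and the scene stay as the last step left them, time stands still between calls to the robot, and variables do not carry over. Pictures are saved under pics/ and viewed, about 8 in all and at most 12, crops included, and the job is handed in when it is done.

```bash
mkdir -p pics; python3 - <<'E'
from bench import *
import cv2,numpy as np
s=get_state();print(s)
for n in ("top","side"):
    d=get_image(n);cv2.imwrite(f"pics/{n}0.png",d["image"][:,:,::-1]);print(n,{k:v for k,v in d.items() if k!="image"})
E
```

```text
{'time': 0.0, 'joint_positions': array([-1.16589269,  0.32183092, -0.07005637,  1.45169629,  0.02261034,
        1.37080349, -0.05692753]), 'qd': array([ 1.00989111e-03, -1.54153328e-03, -1.24939745e-03, -2.40714873e-03,
       -2.70683762e-05, -1.40863524e-03,  9.24751784e-04]), 'joint_torque': array([-2.06433656e-04, -4.91289282e+01, -4.04192526e-01, -3.12523091e+01,
       -6.39458187e-02,  4.37100639e-02,  1.68855240e-04]), 'position': array([0.24745619, 0.60044052, 0.22144547]), 'tool_rot': array([-6.09955728e-01, -3.08154283e+00,  3.03773490e-03]), 'ft_force': array([0.1390083 , 0.27655403, 0.50931079]), 'torque': array([ 0.01026236, -0.00634584,  0.04360926]), 'grip_width': 0.998574884381056}
top {'fx': 512.8132849418273, 'fy': 512.8132849418273, 'cx': 316.2049383679061, 'cy': 194.8476290412935, 'D': array([-0.12487497,  0.        ,  0.        ,  0.        ,  0.        ]), 'position': array([ 0.36016463, -0.01365453,  1.65670067]), 'rotation': array([-2.13961638,  2.1837372 , -0.12357243])}
side {'fx': 513.610436975988, 'fy': 513.610436975988, 'cx': 316.2302163433635, 'cy': 202.15868727607207, 'D': array([0.00876064, 0.        , 0.        , 0.        , 0.        ]), 'position': array([0.48714972, 0.94631634, 1.23926367]), 'rotation': array([-0.14397126,  2.91923488, -1.08854641])}
```

View pics/top0.png

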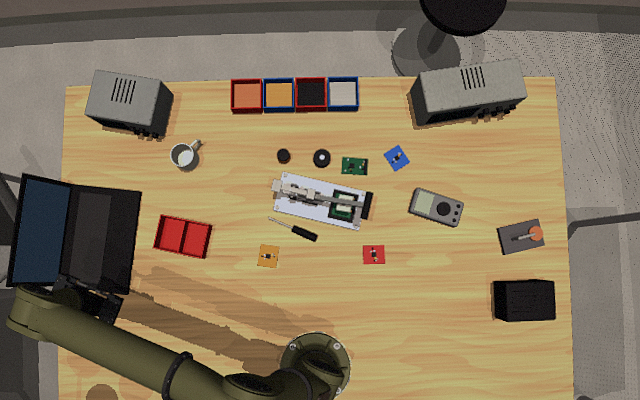

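View pics/side0.png

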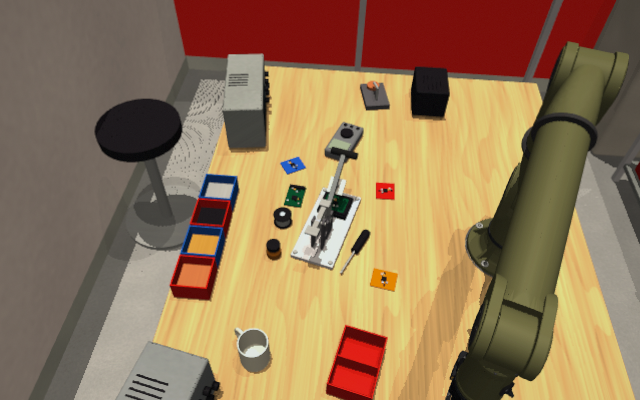

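Top view: the press is at about (322,202), with its black handle at about (367,207) and the pawl tail at about (278,186). Side view: handle at about (343,154), tail at about (316,257). Next I'll enlarge both views to pick points.

```bash
python3 - <<'E'
import cv2,numpy as np
a=cv2.imread("pics/top0.png")[165:240,258:388];b=cv2.imread("pics/side0.png")[140:275,280:375]
a=cv2.resize(a,None,fx=6,fy=6,interpolation=2);b=cv2.resize(b,None,fx=4,fy=4,interpolation=2)
cv2.imwrite("pics/ta.png",a);cv2.imwrite("pics/sb.png",b)
E
```

```text
(no output)
```

View pics/ta.png

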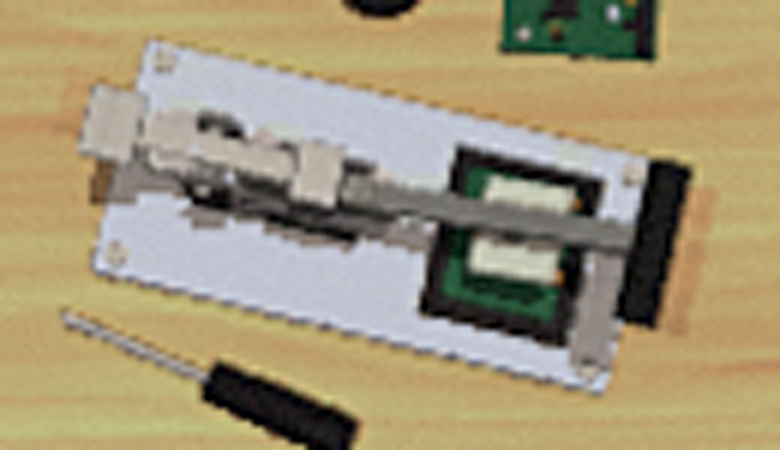

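View pics/sb.png

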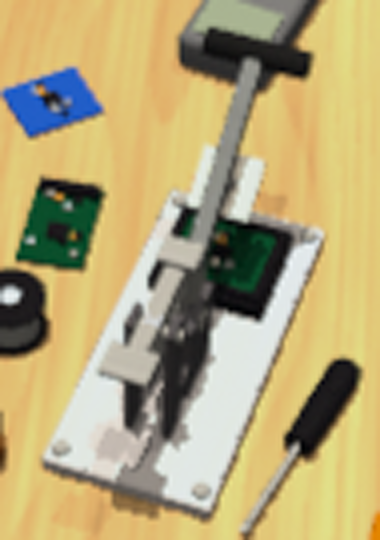

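Top crop: tail pad at full-image (276.7,185.7), nose pad (311.3,193.8), handle (367.3,205.5). Side crop: tail pad (312.5,230.5), nose pad (326.3,202.8), handle (344.3,153). Possible look-alikes for the board: blue (397,157), red (374,254), orange (268,256), and the green spare (354,165). The real board is the green one in the nest at (343,207). For the black handle, the screwdriver grip (305,235) and the spool (321,157) could be confused. The handle I want is the cross bar at the end of the arm.

```bash
cat > h.py <<'E'
import cv2,numpy as np
from scipy.spatial.transform import Rotation as R
C={"top":(512.813,316.205,194.848,-.124875,[.36016463,-.01365453,1.65670067],[-2.13961638,2.1837372,-.12357243]),
"side":(513.61,316.23,202.159,.00876,[.48714972,.94631634,1.23926367],[-.14397126,2.91923488,-1.08854641])}
def ray(n,p):
    f,cx,cy,k,o,r=C[n]
    u=cv2.undistortPoints(np.array([[p]],float),np.array([[f,0,cx],[0,f,cy],[0,0,1]]),np.array([k,0,0,0,0]))[0,0]
    d=R.from_rotvec(r).apply([*u,1]);return np.array(o),d/np.linalg.norm(d)
def plane(n,p,z):
    o,d=ray(n,p);return o+d*(z-o[2])/d[2]
def tri(a,b):
    o1,d1=ray("top",a);o2,d2=ray("side",b)
    t=np.linalg.lstsq(np.c_[d1,-d2],o2-o1,rcond=None)[0]
    p,q=o1+t[0]*d1,o2+t[1]*d2;return (p+q)/2,np.linalg.norm(p-q)
E
python3 - <<'E'
from h import *
np.set_printoptions(precision=4,suppress=True)
for n,a,b in [("tail",(276.7,185.7),(312.5,230.5)),("nose",(311.3,193.8),(326.25,202.75)),("handle",(367.3,205.5),(344.25,153))]:
    print(n,*tri(a,b))
print(plane("top",(276.7,185.7),.149),plane("side",(312.5,230.5),.149),plane("top",(311.3,193.8),.149),plane("side",(326.25,202.75),.149))
for p in [(152,42),(95,270),(602,392)]:print("top",plane("top",(p[0]/6+258-.4,p[1]/6+165-.4),.015))
for p in [(45,463),(208,517),(322,232),(175,192)]:print("side",plane("side",(p[0]/4+280-.4,p[1]/4+140-.4),.015))
E
```

```text
tail [0.5649 0.1029 0.1437] 0.0002810518381407139
nose [0.5373 0.0004 0.1436] 0.002091170070377401
handle [ 0.4966 -0.1608  0.1873] 0.001261219684965535
[0.5641 0.1025 0.149 ] [0.5647 0.1069 0.149 ] [0.5377 0.0002 0.149 ] [0.536  0.0052 0.149 ]
top [0.6279 0.0921 0.015 ]
top [0.5049 0.1242 0.015 ]
top [ 0.434  -0.1455  0.015 ]
side [0.6275 0.1004 0.015 ]
side [0.5068 0.1347 0.015 ]
side [ 0.4367 -0.1432  0.015 ]
side [ 0.5567 -0.174   0.015 ]
```

The measurements agree: plate width 127 mm, pad spacing 106 mm (105 given), yaw about -0.26, arm about 0.6 rad. I'm shutting the gripper and moving above the tail pad.

```bash
python3 -m jog '[[25,-40,25,0.1],[60,-95,30,0.13],[95,-148,30,0.13],[128,-200,30,0.13],[160,-250,30,0.13],[192,-300,30,0.13],[224,-350,30,0.13],[256,-400,30,0.13]]' -1 20
python3 -m jog '[[30,-48,0,0],[61,-96,0,0],[61,-96,-20,0],[61,-96,-40,0],[61,-96,-40,0],[61,-96,-40,0],[61,-96,-40,0],[61,-96,-40,0]]'
python3 - <<'E'
from bench import *
import cv2
s=get_state();d=get_image("wrist");print(s["time"],s["position"],s["tool_rot"],s["ft_force"])
cv2.imwrite("pics/w1.png",d["image"][:,:,::-1]);print({k:v for k,v in d.items() if k!="image"})
E
```

```text
time: 1.1
position: [0.5042, 0.1992, 0.2524]
tool_rot: [-0.408, -3.115, -0.0]
ft_force: [0.7, 0.3, 0.8]
grip_width: 0.17
time: 2.1
position: [0.565, 0.1052, 0.2133]
tool_rot: [0.408, 3.114, 0.001]
ft_force: [-1.2, -0.2, 0.7]
grip_width: 0.005
2.1 [0.56497965 0.10516756 0.21333904] [4.07978277e-01 3.11377571e+00 9.04362470e-04] [-1.23484556 -0.22349159  0.66394586]
{'fx': 309.41373543564106, 'fy': 309.41373543564106, 'cx': 318.9433576872962, 'cy': 199.15302487230346, 'D': array([-0.0463614,  0.       ,  0.       ,  0.       ,  0.       ]), 'tool_from_camera': array([[ 1.10650861e-03, -9.56485158e-01, -2.91778887e-01,
         7.88473683e-02],
       [ 9.99999312e-01,  1.17174421e-03, -4.88318293e-05,
        -7.57666313e-04],
       [ 3.88597141e-04, -2.91778632e-01,  9.56485796e-01,
        -1.62478698e-01],
       [ 0.00000000e+00,  0.00000000e+00,  0.00000000e+00,
         1.00000000e+00]])}
```

View pics/w1.png

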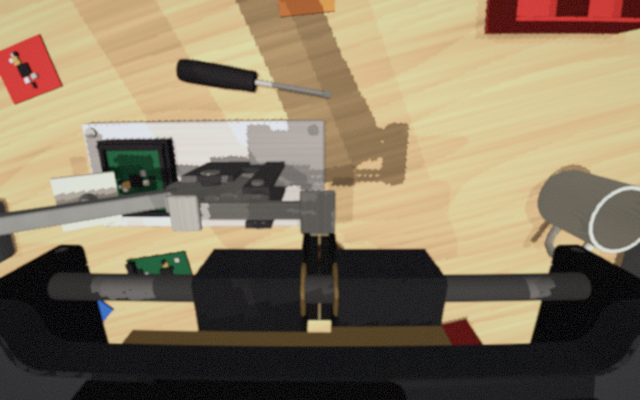

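Wrist view: tail pad at about (318,212), partly behind the fingertips, and nose pad at about (187,212). I'll cast both onto z = 0.149.

```bash
python3 - <<'E'
from h import *
T=np.array([[1.1065e-3,-.956485,-.291779,.0788474],[1,1.1717e-3,-4.88e-5,-.000757666],[3.886e-4,-.2917786,.9564858,-.1624787]])
Rt=R.from_rotvec([.40798,3.11378,.0009]).as_matrix();t=np.array([.56498,.10517,.21334])
K=np.array([[309.414,0,318.943],[0,309.414,199.153],[0,0,1]])
for p in [(318,212),(300,192),(335,192),(187,212),(172,196),(201,196),(201,229)]:
    u=cv2.undistortPoints(np.array([[p]],float),K,np.array([-.0463614,0,0,0,0]))[0,0]
    d=Rt@T[:,:3]@[*u,1];o=t+Rt@T[:,3];w=o+d*(.149-o[2])/d[2];print(p,w.round(4))
E
```

```text
(318, 212) [0.5654 0.1036 0.149 ]
(300, 192) [0.5463 0.0945 0.149 ]
(335, 192) [0.5532 0.1202 0.149 ]
(187, 212) [0.5392 0.0044 0.149 ]
(172, 196) [ 0.524  -0.0021  0.149 ]
(201, 196) [0.5298 0.0199 0.149 ]
(201, 229) [0.5555 0.0099 0.149 ]
```

All three views agree to about 2 mm, so I'm pressing the tail, drifting slightly outwards with the pad.

```bash
python3 -m jog '[[0,0,-25,0],[0,0,-50,0],[0,0,-60,0],[0,1,-66,0],[1,3,-71,0],[1,4,-75,0],[1,5,-78,0],[1,5,-78,0]]'
python3 -m jog '[[0,0,-1,0],[0,0,-2,0],[0,0,-3,0],[0,0,-4,0],[0,0,-4,0],[0,0,-4,0],[0,0,-4,0],[0,0,-4,0]]'
```

```text
time: 3.15
position: [0.5663, 0.1102, 0.1347]
tool_rot: [0.408, 3.114, 0.001]
ft_force: [1.0, -0.0, 0.4]
grip_width: 0.004
time: 4.15
position: [0.5665, 0.1104, 0.1335]
tool_rot: [0.408, 3.113, 0.003]
ft_force: [-2.7, 0.1, 14.0]
grip_width: 0.004
```

Force rose to 14 N with the tip stopped at z 0.1335, which fits the hard stop. I'll lift, move above the handle and check.

```bash
python3 -m jog '[[0,0,50,0],[0,0,107,0],[-14,-54,119,0],[-28,-108,119,0],[-43,-162,119,0],[-57,-216,119,0],[-71,-270,119,0],[-71,-270,119,0]]'
python3 - <<'E'
from bench import *
import cv2
s=get_state();d=get_image("wrist");print(s["time"],s["position"],s["tool_rot"],s["ft_force"])
cv2.imwrite("pics/w2.png",d["image"][:,:,::-1])
b=get_image("side")["image"][:,:,::-1]
cv2.imwrite("pics/s2.png",cv2.resize(b[120:290,260:400],None,fx=3.5,fy=3.5,interpolation=2))
E
```

```text
time: 5.15
position: [0.4922, -0.1658, 0.2496]
tool_rot: [-0.424, -3.112, 0.002]
ft_force: [0.5, -0.2, -0.5]
grip_width: 0.001
5.15 [ 0.49222044 -0.16584376  0.24958294] [-4.23807380e-01 -3.11239626e+00  2.28405981e-03] [ 0.47473788 -0.2176685  -0.45507889]
```

View pics/w2.png

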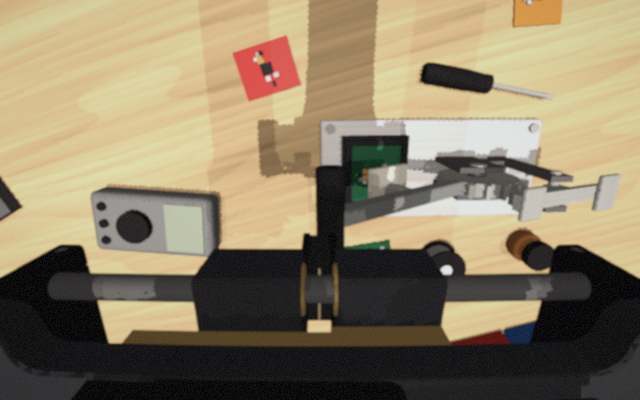

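View pics/s2.png

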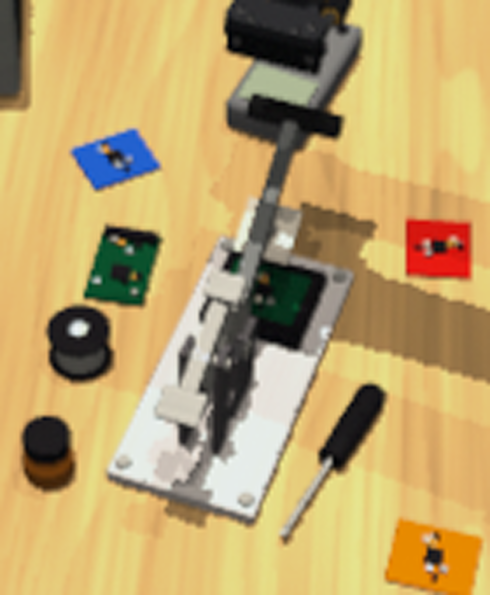

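Side view: pawl tilted, with nose pad at full-image (323.4,200.9) and tail at (312.3,235.7), each shifted as a freed pawl should be. Wrist view: handle bar centred at column 330 against the tip at 319, so its centre is about 7 mm towards the press's +y. I'll push down along the handle's arc.

```bash
python3 -m jog '[[2,6,-20,0],[2,6,-38,0],[1,4,-50,0],[0,0,-63,0],[-1,-4,-72,0],[-2,-9,-81,0],[-3,-12,-90,0],[-4,-15,-100,0]]'
python3 -m jog '[[-1,-3,-10,0],[-1,-5,-19,0],[-2,-6,-29,0],[-2,-8,-39,0],[-2,-8,-46,0],[-2,-9,-52,0],[-2,-9,-56,0],[-2,-9,-58,0]]'
```

```text
time: 6.25
position: [0.491, -0.1753, 0.1492]
tool_rot: [0.408, 3.114, -0.0]
ft_force: [-0.1, -2.6, 3.7]
grip_width: 0.006
time: 7.25
position: [0.4883, -0.1838, 0.0912]
tool_rot: [-0.408, -3.114, -0.0]
ft_force: [-1.0, -0.8, 2.5]
grip_width: 0.004
```

```bash
python3 -m jog '[[0,0,-1,0],[0,0,-2,0],[0,0,-3,0],[0,0,-4,0],[0,0,-4,0],[0,0,-4,0],[0,0,-4,0],[0,0,-4,0]]'
```

```text
time: 8.25
position: [0.4885, -0.1839, 0.0901]
tool_rot: [-0.409, -3.115, -0.003]
ft_force: [-8.1, 1.0, 19.5]
grip_width: 0.006
```

The pins are on the board: z stopped at 0.090 with 19.5 N. Next I move over the nose pad.

```bash
python3 -m jog '[[0,0,50,0],[0,0,105,0],[13,48,118,0],[26,96,118,0],[39,144,118,0],[51,193,118,0],[51,193,108,0],[51,193,108,0]]'
python3 - <<'E'
from bench import *
import cv2
s=get_state();d=get_image("wrist");print(s["time"],s["position"],s["tool_rot"],s["ft_force"])
cv2.imwrite("pics/w3.png",d["image"][:,:,::-1])
E
```

```text
time: 9.25
position: [0.5389, 0.0088, 0.1945]
tool_rot: [-0.408, -3.113, 0.001]
ft_force: [-0.3, -0.1, 0.1]
grip_width: 0.006
9.25 [0.53887615 0.0088367  0.19452191] [-4.07509466e-01 -3.11322325e+00  1.31175702e-03] [-0.31796595 -0.14168369  0.06639987]
```

View pics/w3.png

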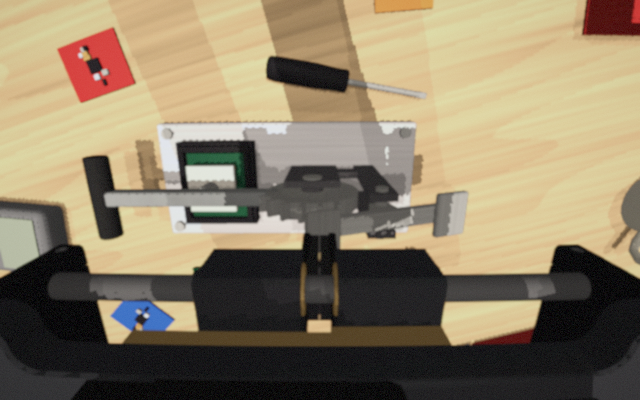

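The arm is level, with the handle at (102,197), and the board is in its nest. The nose pad at about (322,215) is under the fingertips. I'm pressing it down to z ≈ 0.147, drifting towards -y.

```bash
python3 -m jog '[[0,0,-15,0],[0,0,-25,0],[0,-2,-31,0],[-1,-4,-37,0],[-1,-5,-41,0],[-2,-6,-44,0],[-2,-6,-46,0],[-2,-6,-46,0]]'
python3 -m jog '[[0,0,-1,0],[0,0,-2,0],[0,0,-3,0],[0,0,-4,0],[0,0,-4,0],[0,0,-4,0],[0,0,-4,0],[0,0,-4,0]]'
```

```text
time: 10.3
position: [0.5377, 0.0034, 0.1495]
tool_rot: [0.408, 3.115, 0.001]
ft_force: [0.4, -1.6, 1.6]
grip_width: 0.006
time: 11.3
position: [0.5379, 0.0031, 0.1487]
tool_rot: [0.408, 3.114, 0.002]
ft_force: [-6.7, -2.6, 18.7]
grip_width: 0.005
```

The pad reached its stop at z 0.1487 (0.149 expected) with 18.7 N. I'll retreat and verify.

```bash
python3 -m jog '[[0,0,40,0],[0,0,90,0],[10,45,120,0],[20,90,120,0],[30,150,120,0],[30,200,120,0],[30,200,120,0],[30,200,120,0]]'
python3 - <<'E'
from bench import *
import cv2,numpy as np
s=get_state();print(s["time"],s["position"],s["ft_force"])
b=get_image("side")["image"][:,:,::-1];t=get_image("top")["image"][:,:,::-1]
f=lambda x,h:cv2.resize(x,(int(x.shape[1]*h/x.shape[0]),h),interpolation=2)
c=np.hstack([f(b[130:290,260:400],440),f(t[140:265,258:388],440)[:,:415]])
print(c.shape);cv2.imwrite("pics/end.png",c[:,:800])
E
```

```text
time: 12.3
position: [0.5671, 0.2031, 0.2648]
tool_rot: [-0.407, -3.114, 0.001]
ft_force: [-0.6, -1.1, 0.4]
grip_width: 0.009
12.3 [0.56712163 0.20305452 0.26483727] [-0.59073131 -1.08126061  0.43777305]
(440, 800, 3)
```

View pics/end.png

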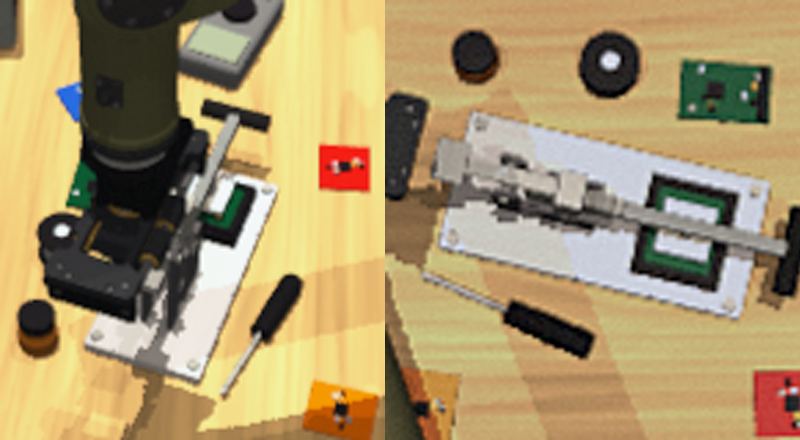

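Top view: tail pad at (277.0,184.9) and nose pad at (312,193.4), both within 1 px of the seated start pose. The arm is level, the board is in its nest, the rest of the bench items in view look unmoved, and the gripper is clear.

```bash
python3 -c "
from bench import *
print(close_job())"
```

```text
the job is handed in; nothing more can be done
None
```

The pin head is down on the board and the pawl is locked back in the teeth. I handed the job in after about 12.3 s of the 48 s; it gives no verdict.

With the gripper shut, I did three presses, each ending against a firm stop:

| Press | Tip stopped at | Expected | Force |
|---|---|---|---|
| Pawl tail down | 0.1335 m | about 0.133 m | 14 N |
| Arm handle down along its arc | 0.090 m | 0.091 m (arm level) | 19.5 N |
| Pawl nose back in | 0.1487 m | 0.149 m | 18.7 N |

**Final check:** in the last top view both pawl pads were within 1 px of their start positions. The arm was level, the board lay in its nest and the gripper touched nothing. I did not measure the board's shift or those of the bench items. By eye, the items in the final crops (spool, jar, spare board, screwdriver and part of the multimeter) had not moved. The mug and parts bin were outside those crops.

**Disagreement:** the side and top cameras differed by about 5 mm in y and z at the pads. The wrist camera and the contact heights settled it, and no check failed.

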